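# Seat the lens carrier and snap the toggle clamp shut

## Task

On the optical table, push the lens carrier along its guides until its base plate is fully home against the end stop. Then push the handle of the toggle clamp over its dead point so that it snaps into lock with its pad pressing on the carrier. Only push: do not lift or tip the carrier, leave the loose things around the fixture where they stand, and finish with the hand clear of everything.

Things in the scene. Friction and masses are not known exactly. Their poses are not given: they have to be found in the camera images.
- fixture: Black base plate fixed to the table, 270 (x) by 90 (y) by 10 mm, yawed differently each run, with a channel for the carrier. Origin on the channel's centre line at table height; x along the channel to the end stop, y to the clamp's side, z up. Plate from x = -115 to 155, top at z = 10. Steel guide bars from x = -75 to 130, 63 mm apart, tops at z = 18.
- carrier: Loose lens carrier, about 0.42 kg, in the channel: aluminium plate 130 (x) by 60 (y) by 20 mm, origin at the centre of its underside, axes as the fixture's. At x = 47 stands a post with an upright lens ring 52 mm across, top at z = 120. Underside at fixture z = 10. Home: plate's front end on the stop, origin at fixture x = 65. Starts 30 to 60 mm short; slides at 3 to 7 N.
- carrier_rear (a point): Centre of the flat rear end face of the carrier's base plate (60 mm wide, 20 mm high), the end away from the stop, 10 mm above the plate's underside; at home it is at fixture x = 0.
- clamp_hinge (a point): Pivot of the toggle clamp at fixture x = 80, y = 62, z = 50 mm, axis parallel to the fixture's x, between two upright bracket plates (at x = 66 and 94, y from 47 to 77, tops at z = 60).
- handle_end (a point): Free end of the clamp handle, a straight rod 116 mm long from the pivot, its outer 60 mm a black grip 18 mm thick with a rounded end. It swings in the fixture's y-z plane at x = 80. Open, it leans 45 degrees from vertical outwards (+y, away from the carrier); locked, 15 degrees inwards over the carrier (-y).
- clamp_pad: Rubber pad 16 mm across on the 38 mm clamp arm that turns with the handle. Origin at the clamp's pivot, not at the pad. Raised when open; locked, it presses on the carrier's plate from above at fixture x = 80, y = 24 mm.
- clamp (a joint): Clamp handle's angle, rad: 0 = open, 1.05 = fully over, locked; grows as the handle swings inwards to the carrier. Over-centre spring: below the dead point at 0.65 it drives the handle back open, above it it snaps it into lock. Takes about 6 to 7 N square to the handle's end at first, less and less towards the dead point.
- post_holder: Bystander: loose black upright post holder on a round steel foot, 32 mm across, 60 mm tall. Origin: centre of its underside.
- lens_tube: Bystander: loose black lens tube standing upright, 31 mm across, 40 mm tall. Origin: centre of its underside.
- screw_tray: Bystander: loose open grey tray with screws, 75 x 55 x 22 mm. Origin: centre of its underside.
- stop_face (a point): Centre of the end stop's face, at fixture x = 130, y = 0, z = 24 mm. The stop is a steel block across the channel, 72 mm wide, 16 mm thick, top at z = 38.

How it is judged:
By the outcome, as a careful person would: the job done as asked, in the order asked, and still so for the second after the job is handed in, with the robot touching nothing.
It also fails if it takes over 64 s, if anything falls off the work surface, if the arm or the gripper's body presses on something with over 40 N, if the wrist force passes 120 N, or if a joint passes its speed limit or range.

## Robot

A 6-joint arm with a two-finger parallel gripper is mounted at the origin on the work surface. World frame = base frame: x ahead of the robot, y to its left, z up, the work surface at z = 0. Lengths are in mm, angles in degrees, forces in N, time in s.
With the tool pointing down it reaches from about 400 to 825 mm from the base axis. Payload 7 kg.
Tool frame: the origin (TCP) lies at the very end of the fingers, on their centre line; the grasp point (between the pads) lies 19 mm behind it (grasp_offset is the distance from the TCP to the grasp point, in mm); z points along the fingers, y is the line along which they close (so a half turn about z gives the same grasp; the last joint's range is limited). The gripper opens to 85 mm and grips with 20 to 120 N. Pads are 22 mm wide; open, the fingers measure 114 mm over their backs; the gripper's body (76 mm by 85 mm) begins 54 mm behind the grasp point. The pads swing forward as they close: fully open they stand 13 mm farther back than shut.
Start: joints at [-58.264, 20.546, 0.682, 0, -70.136, -16.507], TCP at [177.284, -651.28, 231.302] pointing down, gripper open.
Joint ranges: [-176.03, 176.03], [-82.01, 121.73], [-58.28, 71.71], [-173.87, 95.51], [-174.79, -0.11], [-173.66, 173.66]. Speed limits (degrees/s): [136.94, 136.94, 172.46, 180, 180, 180].

## Interface

Orientations are given as [roll, pitch, yaw] about the fixed x, y, z axes, in that order (R = Rz(yaw) Ry(pitch) Rx(roll)).
In Python, from bench import * gives the robot as it stands.
- The arm moves only by the tool jog_arm, never from a script. Its argument "moves" is a list of rows, each a list of 4 numbers: the shift along the world's x, y, z in mm, then the turn about the world's z in rad. In form: [[x, y, z, twist], ...]. A call has 1 to 20 rows; each row shifts and turns the commanded pose from where the row before left it; what a row does not reach is not made up. A row lasts 1/10 s, in which the tool goes at most 50 mm and 8.59 degrees, less where a joint would pass 70% of its speed; a pose out of reach is approached as far as the arm can. A call with a gripper value outside its range is refused whole. "fingers" is the closure, from -1 (fully open) to 1 (shut), set as the call begins (left out, the last holds). The fingers move at their own pace and stop on an object; "grip_force" is the grip in N (left out, the last holds). Time passes only in rows, so rows that do not move let the fingers close. It gives the time, the measured TCP pose, the force, the opening and the grip force at its end, in the units of the state.
- state(): the state, without advancing time (a new reading comes with each control period).
- get_image(name): name is "side" or "top" or "wrist"; returns (picture, depth): 420x560x3 uint8, red, green, blue; 420x560 float32, mm along the optical axis (not along the pixel's ray), 0 where there is no reading.
- get_calibration(name): a dict with "vertical_fov" (degrees; the focal length in pixels is half the picture's height over the tangent of half this angle, whatever the lens; pixels are square), "cx", "cy" (the principal point, pixels), "k1" (the pictures are not rectified: a ray, as slopes to the right and down, at radius r is drawn at 1 + k1 r^2 times it, then the intrinsics apply), "rvec" (rotation vector, rad) and "tvec" (3), from world to camera coordinates, as OpenCV has them. Camera axes: x right, y down, z forward; pixel columns grow to the right and rows downward; lengths in mm; the calibration is good to about 2 mm. A picture is of the moment at which its call begins: read the wrist's pose just before it. get_calibration takes no time and is no camera call; for the wrist camera it gives the pose at the moment of the call.
- close_job(): hands the job in; it is judged then, once.
The state is a dict: "time_s": time; "qpos": joint angles; "qvel": joint speeds; "joint_efforts": joint torques, N m; "position": TCP position; "eef_rot": TCP orientation; "ft_force": force on the tool from outside, world axes, zero at the start; "ft_torque": the same for the moment, N m; "gripper_width": finger opening in mm; "grasp_force": force on a finger pad.
Only numpy, scipy, OpenCV 4.12 (cv2) and the standard library are available. Lean on these libraries where they do the work, as an engineer would, in place of code of your own. Each camera call takes 0.05 s, during which the arm holds its last target. There are 200 camera calls.

## Working session

There is one attempt and no reset: what is moved stays moved. The work goes in short steps, Python scripts to look and compute and a tool call to move; the robot and the scene stay as the last step left them, time stands still between calls to the robot, and variables do not carry over. Pictures are saved under pics/ and viewed, at most 10 in all, crops included, and the job is handed in when it is done.

Besides the shell and the picture viewer there is one more tool, called after ">>>" as name(argument=value, ...) on one line, values as JSON. jog_arm: Moves the arm, as the interface text tells. Its arguments: {"type":"object","properties":{"moves":{"type":"array"},"fingers":{"type":"number"},"grip_force":{"type":"number"}},"required":["moves"]}

```bash
mkdir -p pics
cat > h.py <<'E'
from bench import *
import numpy as np, cv2
def save(n,f):
    im,d=get_image(n); cv2.imwrite(f'pics/{f}.png',im[:,:,::-1]); np.save(f'pics/{f}.npy',d)
    c=get_calibration(n); np.save(f'pics/{f}_c.npy',c,allow_pickle=True); return im,d,c
def K(c):
    f=210/np.tan(np.radians(c['vertical_fov'])/2); return np.array([[f,0,c['cx']],[0,f,c['cy']],[0,0,1.]])
def cloud(d,c):
    h,w=d.shape; u,v=np.meshgrid(np.arange(w),np.arange(h))
    p=np.stack([u,v],-1).reshape(-1,1,2).astype(float)
    # radial model k1 only, slopes
    s=cv2.undistortPoints(p,K(c),np.array([c['k1'],0,0,0.])).reshape(h,w,2)
    P=np.dstack([s,np.ones((h,w))])*d[...,None]
    R=cv2.Rodrigues(np.array(c['rvec'],float))[0]; t=np.array(c['tvec'],float).ravel()
    W=(P-t)@R; W[d<=0]=np.nan; return W
def load(f):
    return cv2.imread(f'pics/{f}.png'),np.load(f'pics/{f}.npy'),np.load(f'pics/{f}_c.npy',allow_pickle=True).item()
E
python3 - <<'E'
from h import *
for n in('top','side'):
    save(n,n+'0')
a=[cv2.imread(f'pics/{n}0.png') for n in('top','side')]
s=state();print(s['time_s'],s['position'],s['eef_rot'])
E
```

```text
0.1 [ 177.1620714  -650.89534996  230.47704032] [ 1.79916294e+02 -1.03572380e-02 -1.64774428e+02]
```

View pics/top0.png

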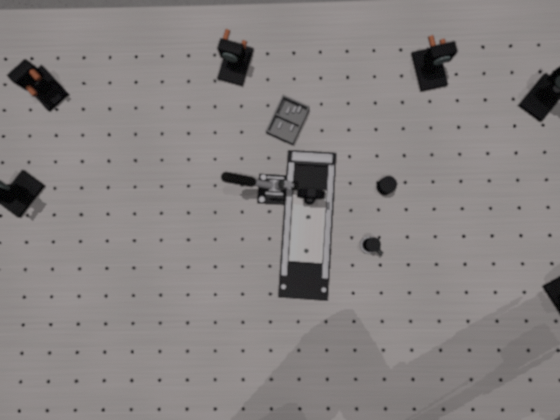

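View pics/side0.png

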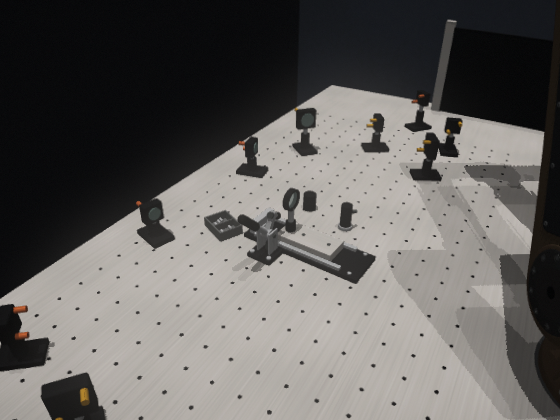

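The top view shows the fixture plate with corners at about (287,151), (337,153), (328,300) and (279,298). The stop is at the top of the picture. The clamp is on the left, with its handle end at (225,178). The tray is at (288,120), the tube at (387,186) and the post holder at (372,245). Next I measure these.

Run:
```python
from h import *
im,d,c=load('top0'); W=cloud(d,c); np.set_printoptions(precision=1,suppress=True)
print('cam',-cv2.Rodrigues(np.array(c['rvec']))[0].T@np.array(c['tvec']).ravel())
for n,(u,v) in dict(tl=(289,154),tr=(334,156),br=(326,297),bl=(282,295),stop=(312,158),screwL=(284,287),screwR=(324,290),carr=(308,235),handle=(228,178),tray=(270,127),tube=(387,186),ph=(371,244),table=(200,300)).items(): print(n,W[v,u])
# points by height: fit rectangle for z 5..60 near the plate
m=(W[...,2]>5)&(W[...,2]<45); u0=np.zeros_like(m);u0[145:305,275:342]=1
m&=u0
n,l,s,_=cv2.connectedComponentsWithStats(m.astype(np.uint8)); k=1+np.argmax(s[1:,4]); P=W[l==k][:,:2].astype(np.float32)
r=cv2.minAreaRect(P);print(r,cv2.boxPoints(r))
big=cv2.resize(im[140:310,215:400],None,fx=3.5,fy=3.5,interpolation=cv2.INTER_CUBIC);cv2.imwrite('pics/crop.png',cv2.convertScaleAbs(big,alpha=1.4,beta=15))
```

```text
cam [523.4 -40.8 921. ]
tl [705.  -39.    7.9]
tr [ 699.2 -121.3    9.4]
br [ 444.1 -100.9    7.5]
bl [448.6 -22.3  11.2]
stop [690.7 -79.7  39.3]
screwL [462.8 -26.1  12.7]
screwR [456.6 -97.5   9.5]
carr [554.4 -70.2  32.1]
handle [643.5  58.5 132.3]
tray [757.2  -4.4   4.8]
tube [ 638.1 -209.9   39.1]
ph [ 536.8 -176.1   57.3]
table [440.3 127.5  -1.3]
((576.4014892578125, -61.71288299560547), (106.61508178710938, 270.2525634765625), 85.24585723876953) [[ 437.3 -103.6]
 [ 706.6 -126. ]
 [ 715.5  -19.8]
 [ 446.2    2.6]]
```

View pics/crop.png

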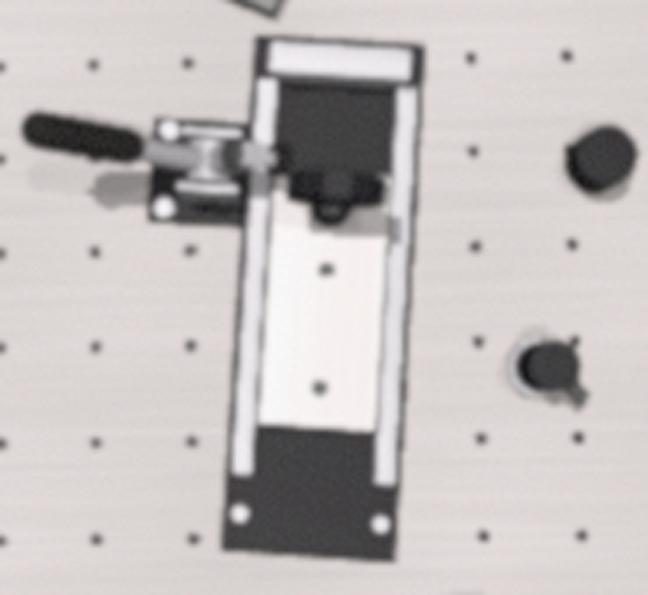

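The fixture yaw is about −4.75°, its origin is near (555.6, −68.3), and the carrier's rear is near fixture x = −48. I move above the rear with the fingers shut.

>>> jog_arm(moves=[[16.3,32.8,-1.5,-0.0194],[16.3,32.8,-1.5,-0.0194],[16.3,32.8,-1.5,-0.0194],[16.3,32.8,-1.5,-0.0194],[16.3,32.8,-1.5,-0.0194],[16.3,32.8,-1.5,-0.0194],[16.3,32.8,-1.5,-0.0194],[16.3,32.8,-1.5,-0.0194],[16.3,32.8,-1.5,-0.0194],[16.3,32.8,-1.5,-0.0194],[16.3,32.8,-1.5,-0.0194],[16.3,32.8,-1.5,-0.0194],[16.3,32.8,-1.5,-0.0194],[16.3,32.8,-1.5,-0.0194],[16.3,32.8,-1.5,-0.0194],[16.3,32.8,-1.5,-0.0194],[16.3,32.8,-1.5,-0.0194],[16.3,32.8,-1.5,-0.0194],[0,0,0,0],[0,0,0,0]], fingers=1)

```text
time_s: 2.1
position: [470.5, -60.2, 203.8]
eef_rot: [-180.0, -0.1, 175.3]
ft_force: [0.0, 0.8, 0.1]
gripper_width: 0.1
grasp_force: 0.0
```

Run:
```python
from h import *
s=state();print(s['time_s'],s['position'],s['eef_rot'],s['ft_force'],s['gripper_width'])
im,d,c=save('wrist','w1')
```

```text
2.1 [470.53173703 -60.21795036 203.84017496] [-1.79984527e+02 -6.57828858e-02  1.75331787e+02] [0.02943119 0.83846967 0.11697661] 0.13163568612295007
```

View pics/w1.png

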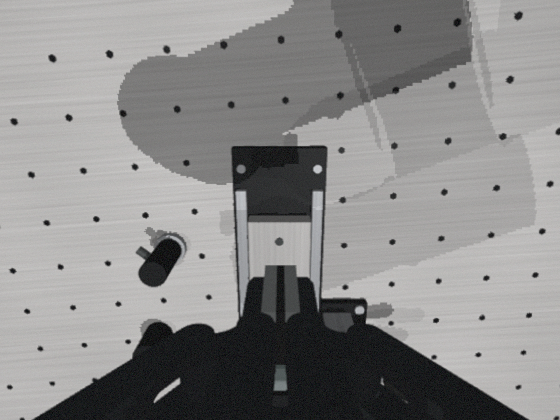

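The wrist view shows the plate's rear corners at (233,148) and (327,148). The screws are at (241,169) and (318,169), and the carrier's rear edge runs from (248,215) to (311,215). I turn these into world positions.

Run:
```python
from h import *
np.set_printoptions(precision=1,suppress=True)
im,d,c=load('w1')
R=cv2.Rodrigues(np.array(c['rvec'],float))[0];t=np.array(c['tvec'],float).ravel();C=-R.T@t
def hit(u,v,z):
    s=cv2.undistortPoints(np.array([[[u,v]]],float),K(c),np.array([c['k1'],0,0,0.])).ravel()
    r=R.T@np.array([*s,1]);return C+r*(z-C[2])/r[2]
a,b=hit(233,147.5,10),hit(327,147.5,10);print(a,b,np.degrees(np.arctan2(*(b-a)[:2])))
s1,s2=hit(241,169,11),hit(318,169,11);print(s1,s2)
r1,r2=hit(248,214,30),hit(311,214,30);print(r1,r2)
e=np.array([np.cos(np.radians(-4.75)),np.sin(np.radians(-4.75))])
o=(a+b)[:2]/2+115*e;print('origin',o,'rear x',((r1+r2)[:2]/2-o)@e)
```

```text
[ 438.6 -102.7   10. ] [445.7 -15.5  10. ] 4.68970345977921
[459.2 -97.6  11. ] [465.2 -24.9  11. ]
[498.1 -93.6  30. ] [502.9 -35.1  30. ]
origin [556.7 -68.6] rear x -56.37961365832234
```

>>> jog_arm(moves=[[-2,-0.2,-20,0],[-2,-0.2,-20,0],[-1,0,-25,0],[0,0,-25,0],[0,0,-25,0],[0,0,-25,0],[0,0,-20,0],[0,0,-12,0],[0,0,-7,0],[0,0,-3,0],[0,0,0,0]])

```text
time_s: 3.25
position: [465.6, -61.7, 22.4]
eef_rot: [-180.0, -0.0, 175.2]
ft_force: [0.2, -0.3, -0.2]
gripper_width: 0.1
grasp_force: 0.0
```

>>> jog_arm(moves=[[3,-0.25,0,0],[3,-0.25,0,0],[3,-0.25,0,0],[3,-0.25,0,0],[3,-0.25,0,0],[3,-0.25,0,0],[3,-0.25,0,0],[3,-0.25,0,0],[3,-0.25,0,0],[3,-0.25,0,0]])

```text
time_s: 4.25
position: [495.9, -63.8, 22.3]
eef_rot: [-180.0, -0.0, 175.2]
ft_force: [1.9, -0.1, 0.1]
gripper_width: -0.2
grasp_force: 0.0
```

>>> jog_arm(moves=[[2.5,-0.21,0,0],[2.5,-0.21,0,0],[2.5,-0.21,0,0],[2.5,-0.21,0,0],[2.5,-0.21,0,0],[2.5,-0.21,0,0],[2.5,-0.21,0,0],[2.5,-0.21,0,0],[2.5,-0.21,0,0],[2.5,-0.21,0,0],[2.5,-0.21,0,0],[2.5,-0.21,0,0],[2.5,-0.21,0,0],[2.5,-0.21,0,0]])

```text
time_s: 5.65
position: [530.9, -66.8, 22.3]
eef_rot: [-180.0, -0.0, 175.2]
ft_force: [-1.5, -0.1, -1.0]
gripper_width: 0.1
grasp_force: 0.9
```

>>> jog_arm(moves=[[1.5,-0.13,0,0],[1.5,-0.13,0,0],[1.5,-0.13,0,0],[1.5,-0.13,0,0]])

```text
time_s: 6.05
position: [536.8, -67.2, 22.3]
eef_rot: [180.0, 0.0, 175.2]
ft_force: [-1.2, -0.4, -0.3]
gripper_width: 0.0
grasp_force: 1.0
```

Run:
```python
from h import *
s=state();print(s['time_s'],s['position'],s['ft_force'],s['joint_efforts'])
im,d,c=save('side','s1'); cv2.imwrite('pics/s1c.png',cv2.convertScaleAbs(cv2.resize(im[170:290,190:390,::-1],None,fx=4,fy=4,interpolation=2),alpha=1.3))
```

```text
6.05 [536.76341914 -67.22021685  22.32175584] [-1.24223892 -0.38430123 -0.34101978] [ 9.80976177e-02 -5.01341164e+01  2.08075261e+01  5.08142486e+00
  6.88636936e-01 -1.64908112e-02]
```

View pics/s1c.png

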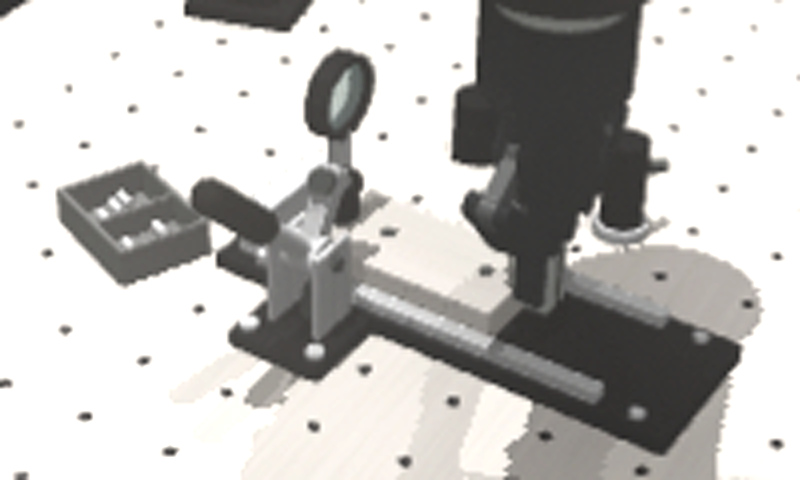

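The crop shows the shut fingers at (535,295) at the carrier's rear edge, so I keep pushing slowly.

>>> jog_arm(moves=[[1,-0.08,0,0],[1,-0.08,0,0],[1,-0.08,0,0],[1,-0.08,0,0],[1,-0.08,0,0],[1,-0.08,0,0]])

```text
time_s: 6.7
position: [542.7, -67.7, 22.3]
eef_rot: [-180.0, -0.0, 175.2]
ft_force: [-2.8, 0.7, -0.3]
gripper_width: -0.2
grasp_force: 1.3
```

>>> jog_arm(moves=[[1,-0.08,0,0],[1,-0.08,0,0],[1,-0.08,0,0]])

```text
time_s: 7.0
position: [544.5, -68.0, 22.2]
eef_rot: [-180.0, -0.1, 175.2]
ft_force: [-8.2, 2.2, 6.4]
gripper_width: -0.2
grasp_force: 4.4
```

>>> jog_arm(moves=[[0.7,-0.06,0,0],[0,0,0,0]])

```text
time_s: 7.2
position: [544.5, -68.1, 22.1]
eef_rot: [-180.0, -0.2, 175.2]
ft_force: [-8.4, 2.5, 5.8]
gripper_width: -0.3
grasp_force: 4.4
```

>>> jog_arm(moves=[[0.7,-0.06,0,0],[0,0,0,0]])

```text
time_s: 7.4
position: [544.5, -68.2, 22.0]
eef_rot: [-180.0, -0.3, 175.2]
ft_force: [-9.9, 3.4, 6.7]
gripper_width: 0.1
grasp_force: 5.3
```

The carrier has stopped firmly at the home position. I back off, lift and look.

>>> jog_arm(moves=[[-6,0.5,0,0],[-10,0.8,0,0],[-10,0.8,4,0],[0,0,20,0],[0,0,35,0],[0,0,35,0],[0,0,35,0],[0,10,35,0],[0,20,35,0],[5,25,10,0],[15,25,0,0],[20,25,0,0],[20,25,0,0],[20,25,0,0],[20,20,0,0],[20,10,0,0],[13,0,0,0],[0,0,0,0]])

```text
time_s: 9.2
position: [654.8, 119.5, 230.7]
eef_rot: [-180.0, -0.0, 175.2]
ft_force: [-0.2, 0.1, -0.2]
gripper_width: -0.4
grasp_force: 0.0
```

Run:
```python
from h import *
s=state();print(s['time_s'],s['position'],s['ft_force'])
im,d,c=save('top','t2');im2,d2,c2=save('side','s2')
a=cv2.resize(im[140:310,215:400],None,fx=2.15,fy=2.15,interpolation=2);b=cv2.resize(im2[170:290,190:390],None,fx=2,fy=2,interpolation=2)
o=np.zeros((366,800,3),np.uint8);o[:a.shape[0],:a.shape[1]]=a;o[:240,400:]=b
cv2.imwrite('pics/m2.png',cv2.convertScaleAbs(o[:,:,::-1],alpha=1.3))
```

```text
9.2 [654.76964912 119.4576593  230.74754458] [-0.21562939  0.0842115  -0.17559634]
```

View pics/m2.png

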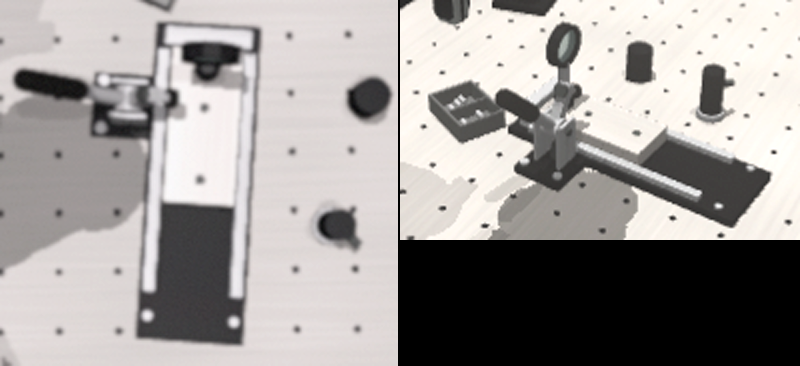

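The carrier sits square against the stop in both views and nothing else has moved. I go down beside the handle.

>>> jog_arm(moves=[[-1,0,-20,0],[-1,0,-25,0],[0,0,-25,0],[0,0,-25,0],[0,0,-16,0],[0,0,-7,0],[-0.6,-7,0,0],[-0.6,-7,0,0],[-0.4,-4,0,0]])

```text
time_s: 10.2
position: [650.9, 100.3, 114.7]
eef_rot: [180.0, 0.1, 175.2]
ft_force: [0.5, -0.1, -0.2]
gripper_width: 0.1
grasp_force: 0.0
```

>>> jog_arm(moves=[[-0.3,-4,0,0],[-0.3,-4,0,0],[-0.3,-4,1,0]])

```text
time_s: 10.5
position: [649.6, 88.6, 114.6]
eef_rot: [180.0, 0.0, 175.2]
ft_force: [-0.2, 0.3, -0.7]
gripper_width: 0.3
grasp_force: 0.0
```

>>> jog_arm(moves=[[-0.3,-4,3,0],[-0.3,-4,3,0],[-0.3,-4,3,0]])

```text
time_s: 10.8
position: [648.9, 78.3, 123.5]
eef_rot: [179.9, 0.0, 175.2]
ft_force: [-1.5, 8.7, 0.3]
gripper_width: -0.1
grasp_force: 3.9
```

>>> jog_arm(moves=[[-0.3,-4,3,0],[-0.3,-4,3,0],[-0.3,-4,3,0]])

```text
time_s: 11.1
position: [648.1, 66.9, 133.1]
eef_rot: [179.8, 0.1, 175.3]
ft_force: [-3.2, 8.1, 2.1]
gripper_width: 0.0
grasp_force: 4.5
```

>>> jog_arm(moves=[[-0.3,-4,2,0],[-0.3,-4,2,0],[-0.3,-4,1.5,0],[-0.3,-4,1,0],[-0.3,-4,1,0],[-0.3,-4,0.5,0]])

```text
time_s: 11.7
position: [649.8, 45.1, 146.3]
eef_rot: [179.6, 0.6, 175.4]
ft_force: [-8.7, 19.5, 32.0]
gripper_width: -0.2
grasp_force: 17.1
```

>>> jog_arm(moves=[[-0.3,-4,0.5,0],[-0.3,-4,0.5,0],[-0.3,-4,0,0],[-0.3,-4,0,0],[-0.3,-4,0,0],[-0.3,-4,0,0]])

```text
time_s: 12.3
position: [645.4, 17.9, 144.2]
eef_rot: [179.9, 0.3, 175.3]
ft_force: [-0.1, -0.4, 0.4]
gripper_width: -0.3
grasp_force: 0.0
```

>>> jog_arm(moves=[[0.7,8,0,0],[1.5,18,0,0],[2,25,0,0],[2,25,0,0],[0,10,0,0],[0,0,0,0],[0,0,0,0]])

```text
time_s: 13.0
position: [650.0, 103.2, 140.6]
eef_rot: [-180.0, -0.1, 175.3]
ft_force: [-0.4, -0.7, -0.5]
gripper_width: -0.2
grasp_force: 0.0
```

Run:
```python
from h import *
s=state();print(s['time_s'],s['position'],s['ft_force'])
im,d,c=save('top','t3');im2,d2,c2=save('side','s3')
a=cv2.resize(im[140:310,215:400],None,fx=2.15,fy=2.15,interpolation=2);b=cv2.resize(im2[170:290,190:390],None,fx=2,fy=2,interpolation=2)
o=np.zeros((366,800,3),np.uint8);o[:a.shape[0],:a.shape[1]]=a;o[:240,400:]=b
cv2.imwrite('pics/m3.png',cv2.convertScaleAbs(o[:,:,::-1],alpha=1.3))
```

```text
13.0 [650.01026463 103.18702642 140.64744735] [-0.39241393 -0.6819135  -0.46119684]
```

View pics/m3.png

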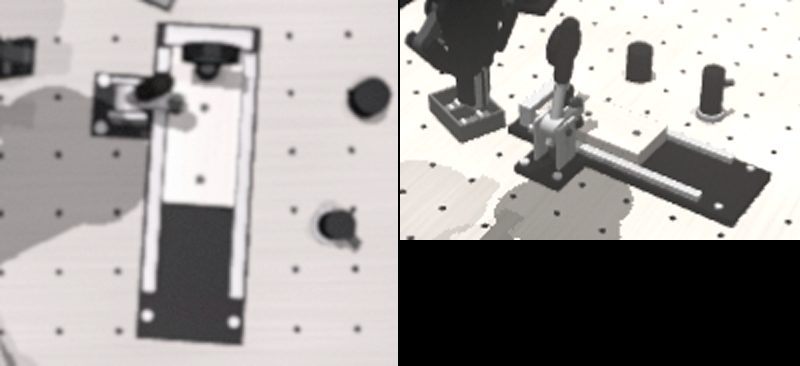

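The handle has swung inward over the carrier, with its end at about (160,85) in the left crop. I measure its angle and check that the carrier hasn't moved.

Run:
```python
from h import *
np.set_printoptions(precision=1,suppress=True)
e=np.array([.99657,-.0828]);n=np.array([.0828,.99657]);o=np.array([556.2,-68.6])
for f in('t3','s3'):
    im,d,c=load(f);W=cloud(d,c);P=W.reshape(-1,3);X=(P[:,:2]-o)@e;Y=(P[:,:2]-o)@n
    for lo,hi in((95,115),(115,135),(135,155),(155,180)):
        m=(abs(X-80)<22)&(Y>0)&(Y<90)&(P[:,2]>lo)&(P[:,2]<hi);print(f,lo,m.sum(),np.median(X[m]),np.median(Y[m]),np.percentile(Y[m],[5,95]),P[m,2].max() if m.any() else 0)
a=load('t2')[0].astype(int);b=load('t3')[0].astype(int)
print(a[215:255,306].sum(1)//3);print(b[215:255,306].sum(1)//3)
```

```text
t3 95 23 74.03799342351168 52.84689868221993 [44.5 56.4] 114.34588127621988
t3 115 36 75.61499845997447 49.25334350275902 [42.2 52.9] 134.94823084879954
t3 135 44 74.93580319598023 42.53542509870037 [33.2 47.4] 154.87015845192138
t3 155 98 78.59841640255449 34.28024510686009 [27.5 41.3] 164.0359810552601
s3 95 73 74.96399208367893 52.0890316254574 [44.6 55.6] 114.97921657430672
s3 115 89 73.7673213450782 48.05413168130091 [39.7 52.2] 134.91029452318364
s3 135 96 74.93706448795606 42.77188146776125 [34.4 47.6] 154.98306953431947
s3 155 53 76.11403022962865 37.376677231073536 [30.3 42.2] 164.96443481867527
[188 189 188 189 188 182 167 142 128 133 156 180 188 189 189 188 189 188
 179 150  96  51  45  46  48  47  46  47  49  46  46  45  46  46  46  47
  49  45  48  48]
[192 191 192 191 191 185 168 144 131 136 159 183 191 192 192 192 192 191
 182 154  98  53  49  48  47  48  49  49  48  49  49  48  49  48  47  48
  49  48  48  51]
```

>>> jog_arm(moves=[[0,5,20,0],[0,5,25,0],[0,5,25,0],[0,0,15,0],[0,0,0,0],[0,0,0,0],[0,0,0,0]])

```text
time_s: 13.8
position: [649.8, 117.3, 225.2]
eef_rot: [-180.0, -0.1, 175.2]
ft_force: [-1.3, -0.9, 0.4]
gripper_width: -0.3
grasp_force: 0.0
```

```bash
python3 -c "
from h import *
s=state();print(s['time_s'],s['position'],s['ft_force']);print(close_job())"
```

```text
13.8 [649.78550505 117.32627976 225.16377365] [-1.34511373 -0.9479147   0.4139989 ]
the job is handed in; nothing more can be done
None
```

The carrier is home against the stop, the clamp handle measures about 14° inward (locked is 15°), the hand is clear, and the job was handed in at 13.8 s with no verdict shown; the wrist force reached about 38 N in one reading during the clamp push.

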